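# Centre the pepper shaker on its pedestal

### The arm

A 6-joint arm with a two-finger parallel gripper is mounted at the origin on the work surface. World frame = base frame: x ahead of the robot, y to its left, z up, the work surface at z = 0. Lengths are in m, angles in rad, forces in N, time in s.
With the tool pointing down it reaches from about 0.325 to 0.875 m from the base axis. Payload 4.4 kg.
Tool frame: the origin (TCP) lies on the front face of the gripper's body, between the roots of the fingers; the fingertips stand 73 mm ahead of it and the grasp point (between the pads) lies 54 mm ahead of it (env.nose_length is the distance from the TCP to the fingertips, in m); x points along the fingers, y is the direction in which the jaws open and shut, and the axes are right-handed (so a half turn about x gives the same grasp; the last joint's range is limited). The gripper opens to 85 mm and grips with 20 to 120 N. Pads are 22 mm wide; open, the fingers measure 114 mm over their backs; the gripper's body (76 mm by 85 mm) begins 54 mm behind the grasp point. The pads swing forward as they close: fully open they stand 13 mm farther back than shut.
Start: joints at [-1.329, 0.207, 1.542, -0, 1.393, -0.15], TCP at [0.22, -0.531, 0.304] pointing down, gripper open.
Joint ranges: [-2.73, 2.73], [-0.86, 2.22], [0.23, 2.46], [-1.11, 4.25], [0.08, 2.63], [-2.82, 2.82]. Speed limits (rad/s): [2.79, 2.79, 3.14, 3.14, 3.14, 3.14].

### API

Orientations are given as a unit quaternion [x, y, z, w].
In Python, from rig import env gives the robot as it stands. The module is installed in compiled form; this text tells all that it offers.
- The arm moves only by the tool send_rows, never from a script. Its argument "series" is a list of rows, each an object with "linear": the shift along the tool's x, y, z in m, a list of three; "dr": the turn, a rotation vector about the tool's x, y, z in rad, a list of three; "gripper": the closure, from 0 (fully open) to 1 (shut). In form: [{"linear": [dx, dy, dz], "dr": [ax, ay, az], "gripper": gripper}, ...]. A call has 1 to 8 rows; each row is the pose to reach, as a shift and turn from the pose commanded when the call began, along the tool's axes at that moment; what a row does not reach only later rows make up. A row lasts 1/10 s, in which the tool goes at most 50 mm and 8.59 degrees, less where a joint would pass 70% of its speed; a pose out of reach is approached as far as the arm can. A call with a gripper value outside its range is refused whole. The fingers move at their own pace and stop on an object; "force" is the grip in N (left out, the last holds). Time passes only in rows, so rows that repeat a pose let the fingers close. It gives the time, the measured TCP pose, the force and the opening at its end, in the units of the state.
- env.read_state(): the state, without advancing time (a new reading comes with each control period).
- env.grab_frame(name): name is "scene" or "top" or "wrist"; returns the picture (420x560x3 uint8, red, green, blue); there is no depth.
- env.calibration(name): a dict with "camera_matrix" (3x3 intrinsics, pixels), "rvec" (rotation vector, rad) and "tvec" (3), from world to camera coordinates, as OpenCV has them; the wrist camera has in their place "mount" (4x4, takes a point from camera to tool coordinates, whose origin is the TCP and whose axes are the tool frame's). Camera axes: x right, y down, z forward; pixel columns grow to the right and rows downward; lengths in m; the calibration is good to about 2 mm. A picture is of the moment at which its call begins: read the wrist's pose just before it. calibration takes no time and is no camera call.
- env.close_job(): hands the job in, once; it reports no verdict.
The state is a dict: "time": time; "joints": joint angles; "joint_vel": joint speeds; "effort": joint torques, N m; "eef_pos": TCP position; "ee_rot": TCP orientation; "wrist_force": force on the tool from outside, world axes, zero at the start; "torque": the same for the moment, N m; "width": opening from 0.0 (shut) to 1.0 (fully open).
Only numpy, scipy, OpenCV 4.12 (cv2) and the standard library are available. Lean on these libraries where they do the work, as an engineer would, in place of code of your own. Each camera call takes 0.05 s, during which the arm holds its last target. There are 200 camera calls.

### The job

The pepper shaker stands near the edge of its little stoneware pedestal. With light taps or nudges of the fingers from the side, push it back to the middle, so that it stands upright inside the blue ring. Do not grip, lift or topple it, and leave the pedestal and everything else on the counter where they are.

Things in the scene. Friction and masses are not known exactly. Their poses are not given: they have to be found in the camera images.
- shaker: Squat glass pepper shaker with dark peppercorns inside and a chrome twist top, 60 mm high, about 0.13 kg, round about its z axis, loose. Origin: centre of its underside; z up. It is wobbly: narrow flat foot 28 mm across, widest 42 mm across from 12 to 16 mm above its underside, tapering to 35 mm across at 38 mm and up to 52 mm (chrome top). Pushed near its widest part it slides; pushed at the chrome top it tips over.
- stand: Speckled stoneware pedestal, round about its z axis, 110 mm across the flat top (rim 10 mm thick), 60 mm high, waist 80 mm across, foot 104 mm across, about 0.95 kg, loose on the counter. Origin: centre of its underside, on the counter; z up. Its yaw means nothing to the eye.
- stand_top (a point): Centre of the pedestal's flat top, 60 mm above the counter. A blue ring, 44 mm inner and 50 mm outer diameter, is inlaid flush around it; the shaker belongs in its middle. At the start the shaker's axis is 22 to 33 mm from this point, in any direction.
- bowl: Bystander: speckled stoneware bowl, 132 mm across the rim, 55 mm high, loose. Origin: centre of its underside.
- scraper: Bystander: green hard silicone scraper lying flat, 193 mm long along its x (from -98 to +95 mm), blade 52 mm wide at +x, up to 12 mm high, loose. Origin: underside, between handle and blade.
- peel: Bystander: round perforated aluminium peel lying flat, disc 220 mm across and 4 mm thick, handle out to 310 mm along its +y, 28 mm wide and 14 mm high, loose. Origin: underside of the disc's centre.
- rack_turn (a point): Bystander: three-tier stainless spice rack with jars, 210 mm across, 300 mm high, free to rotate about a fixed upright axis. This point is on its turning part, 60 mm from the axis, 200 mm above the counter.
Not all that is in view belongs to the job. Leave any red look-alike of the shaker alone.

How it is judged:
At the end, for the whole second after the job is handed in: The shaker stands upright and at rest on the pedestal's top, its axis within 8 mm of the centre (its foot wholly inside the blue ring); pedestal, bowl, scraper and peel within 15 mm of where they were, the rack turned by less than about 0.3 rad (horizontal distance between shaker and stand_top below 0.008 m and angle between shaker's own z axis and vertical below 0.06 rad and z of shaker in the frame of stand between 0.057 and 0.063 m and linear speed of shaker below 0.01 m/s and angular speed of shaker below 0.1 rad/s and height (world z) of stand below 0.003 m and angle between stand's own z axis and vertical below 0.03 rad and distance of each of stand, bowl, scraper, peel from where it was at the start of the episode below 0.015 m and distance of rack_turn from where it was at the start of the episode below 0.018 m); the robot touches nothing.
It fails at once if the shaker is tipped by more than about 23 degrees (angle between shaker's own z axis and vertical above 0.4 rad).
It fails at once if the shaker is lifted more than 12 mm off the pedestal, or comes off it (z of shaker in the frame of stand above 0.072 m or z of shaker in the frame of stand below 0.045 m).
It fails at once if the shaker is gripped or hit hard (more than 12 N from the fingers) (contact force between the fingers and shaker above 12 N).
It fails at once if the pedestal is shifted by more than 15 mm (distance of stand from where it was at the start of the episode above 0.015 m).
It fails at once if a bystander is disturbed (distance of any of bowl, scraper, peel from where it was at the start of the episode above 0.015 m or distance of rack_turn from where it was at the start of the episode above 0.018 m).
It also fails if it takes over 45 s, if anything falls off the work surface, if the arm or the gripper's body presses on something with over 40 N, if the wrist force passes 120 N, or if a joint passes its speed limit or range.

## Working session

There is one attempt and no reset: what is moved stays moved. The work goes in short steps, Python scripts to look and compute and a tool call to move; the robot and the scene stay as the last step left them, time stands still between calls to the robot, and variables do not carry over. Pictures are saved under pics/ and viewed, on a budget of 10 in all, crops included, one or two more only if the job needs it, and the job is handed in when it is done.

Besides the shell and the picture viewer there is one more tool, called after "Request:" as name([rows], argument=value, ...), one row to a line, values as JSON. send_rows: Moves the arm, as the interface text tells. Its arguments: {"type":"object","properties":{"series":{"type":"array"},"force":{"type":"number"}},"required":["series"]}

```bash
mkdir -p pics
python3 - <<'E'
from rig import env
import cv2,numpy as np
s=env.read_state();print({k:np.round(v,3).tolist() for k,v in s.items()})
a=env.grab_frame("scene");b=env.grab_frame("top")
cv2.imwrite("pics/scene.png",a[...,::-1]);cv2.imwrite("pics/top.png",b[...,::-1])
for n in("scene","top"):
  c=env.calibration(n);print(n,c); R=cv2.Rodrigues(np.array(c['rvec'],float))[0];print(-R.T@np.array(c['tvec']).ravel())
print(env.calibration("wrist"))
E
```

```text
{'time': 0.0, 'joints': [-1.33, 0.207, 1.543, -0.0, 1.394, -0.151], 'joint_vel': [0.0, 0.001, 0.002, 0.0, -0.001, 0.001], 'effort': [0.001, -38.303, -29.159, -0.0, 0.01, -0.0], 'eef_pos': [0.219, -0.531, 0.303], 'ee_rot': [-0.694, -0.138, 0.694, -0.137], 'wrist_force': [0.943, 0.323, -0.375], 'torque': [0.02, -0.015, -0.003], 'width': 0.998}
scene {'camera_matrix': array([[432.19453028,   0.        , 272.98448717],
       [  0.        , 432.19453028, 211.49448945],
       [  0.        ,   0.        ,   1.        ]]), 'rvec': array([ 1.7284021 ,  1.57542805, -0.8209491 ]), 'tvec': array([-0.13269546, -0.21003912,  1.61879396])}
[1.4363439  0.03301707 0.78615806]
top {'camera_matrix': array([[467.68762586,   0.        , 281.34589975],
       [  0.        , 467.68762586, 202.84270813],
       [  0.        ,   0.        ,   1.        ]]), 'rvec': array([ 2.20000344, -2.16491397,  0.08942694]), 'tvec': array([0.10135092, 0.57301875, 1.35210125])}
[0.46287275 0.11373059 1.39270042]
{'camera_matrix': array([[322.66233475,   0.        , 281.25971905],
       [  0.        , 322.66233475, 211.83136101],
       [  0.        ,   0.        ,   1.        ]]), 'mount': array([[ 8.77049010e-05, -3.27190424e-01,  9.44958422e-01,
        -7.07341038e-02],
       [ 9.99999935e-01, -3.02669306e-04, -1.97612286e-04,
        -1.37314857e-03],
       [ 3.50666757e-04,  9.44958377e-01,  3.27190376e-01,
        -8.47926375e-02],
       [ 0.00000000e+00,  0.00000000e+00,  0.00000000e+00,
         1.00000000e+00]])}
```

View pics/scene.png

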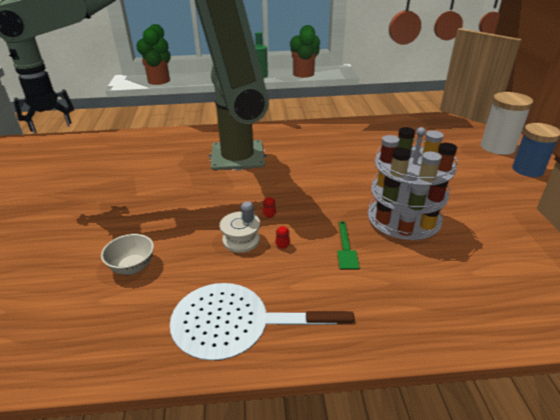

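View pics/top.png

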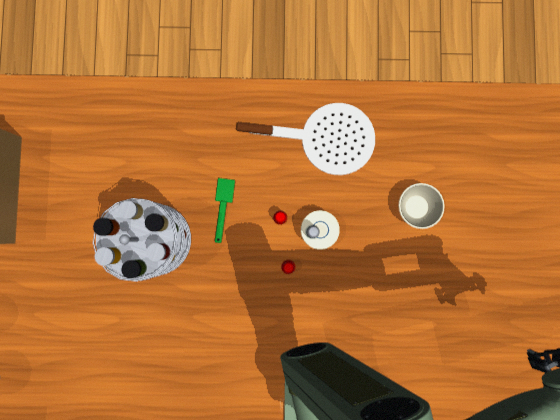

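Candidates: grey shaker on the pedestal at scene (247,212) / top (313,230). The red look-alikes are at top (280,217) and (288,267), scene (283,237) and (269,206). I choose the grey one standing on the pedestal and will check it in one close crop.

```bash
cat > h.py <<'E'
import cv2,numpy as np
from rig import env
from scipy.spatial.transform import Rotation as Ro
def cam(n,st=None):
    c=env.calibration(n);K=np.array(c['camera_matrix'])
    if 'mount' in c:
        T=np.eye(4);T[:3,:3]=Ro.from_quat(st['ee_rot']).as_matrix();T[:3,3]=st['eef_pos'];W=T@np.array(c['mount'])
        R=W[:3,:3].T;t=-R@W[:3,3]
    else: R=cv2.Rodrigues(np.array(c['rvec'],float))[0];t=np.array(c['tvec']).ravel()
    return K,R,t
def ray(C,u,v,z):
    K,R,t=C;o=-R.T@t;d=R.T@np.linalg.inv(K)@[u,v,1.];return o+d*(z-o[2])/d[2]
def proj(C,p):
    K,R,t=C;q=K@(R@np.array(p)+t);return q[:2]/q[2]
E
python3 - <<'E'
from h import *
a=cv2.imread("pics/top.png")[195:265,270:370];s=cv2.imread("pics/scene.png")[185:265,205:305]
A=cv2.resize(a,None,fx=4,fy=4,interpolation=2);S=cv2.resize(s,None,fx=4,fy=4,interpolation=2)
cv2.imwrite("pics/crop.png",np.vstack([A,S]))
im=cv2.imread("pics/top.png");hsv=cv2.cvtColor(im,cv2.COLOR_BGR2HSV)
m=((hsv[...,1]<90)&(hsv[...,2]>110)).astype(np.uint8);m[:195]=0;m[262:]=0;m[:,:285]=0;m[:,:285]=0;m[:,360:]=0
c=max(cv2.findContours(m,0,1)[0],key=cv2.contourArea);e=cv2.fitEllipse(cv2.convexHull(c));print(e)
C=cam("top");print("stand",ray(C,*e[0],.06))
for n,p in dict(rack=(125,240),bowl=(421,205),red1=(280,217),red2=(288,267),shaker=(313,230)).items():print(n,ray(C,*p,.12 if n=="shaker" else .05))
E
```

```text
((319.6697082519531, 229.41578674316406), (38.248085021972656, 39.06782913208008), 168.21034240722656)
stand [4.94245088e-01 3.52541209e-04 6.00000000e-02]
rack [0.45535283 0.55577866 0.05      ]
bowl [ 0.56942634 -0.2919123   0.05      ]
red1 [0.52827586 0.11383027 0.05      ]
red2 [0.38610056 0.08873598 0.05      ]
shaker [0.4909566  0.02357303 0.12      ]
```

View pics/crop.png

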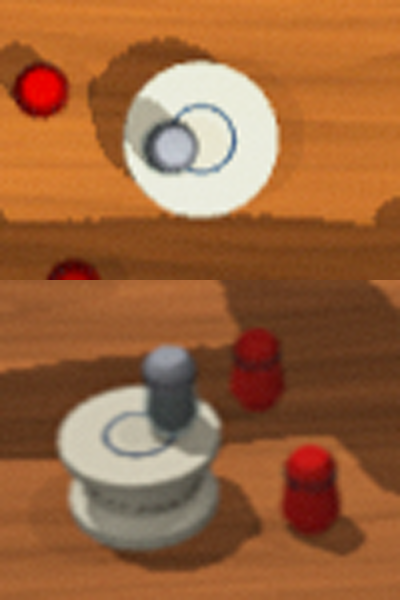

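Run:
```python
from h import *
s=env.read_state();R=Ro.from_quat(s['ee_rot']).as_matrix();print(env.nose_length);print(R.round(4))
# refine: ring (blue) and cap, top and scene
im=cv2.imread("pics/top.png");hsv=cv2.cvtColor(im,cv2.COLOR_BGR2HSV)
C=cam("top");b=((hsv[...,0]>95)&(hsv[...,0]<130)&(hsv[...,1]>60)).astype(np.uint8);b[:205]=0;b[252:]=0;b[:,:300]=0;b[:,342:]=0
p=cv2.findNonZero(b);print(len(p),cv2.minEnclosingCircle(p))
st=np.array([.494,0,.06])
for z in(.12,.11):print("cap",z,ray(C,313.5,231.5,z))
S=cam("scene");print("cap scene",ray(S,205+170/4,185+(355-280)/4,.12)); print("stand centre proj scene",proj(S,st),"crop",(proj(S,st)-[205,185])*4+[0,280])
d=np.array([.008,-.022,0]);d/=np.linalg.norm(d)
g=st-d*.085; tcp=g+[0,0,.073+.08]
print("goal tcp",tcp,"tool shift",R.T@(tcp-s['eef_pos']), "d in tool",R.T@d)
```

```text
0.0726
[[-5.000e-04  3.819e-01 -9.242e-01]
 [ 2.000e-03 -9.242e-01 -3.819e-01]
 [-1.000e+00 -2.100e-03 -3.000e-04]]
17 ((320.12744140625, 229.25816345214844), 8.34976577758789)
cap 0.12 [0.48690857 0.02217109 0.12      ]
cap 0.11 [0.48709742 0.02145168 0.11      ]
cap scene [0.48887779 0.02744571 0.12      ]
stand centre proj scene [238.8056585  223.31768266] crop [135.22263399 433.27073064]
goal tcp [0.46495184 0.07988244 0.213     ] tool shift [ 0.09093443 -0.4705538  -0.46013898] d in tool [-0.00209974  0.99907197  0.04302083]
```

Request:
send_rows([
  {"linear":[0,-0.47,-0.46],"dr":[0,0,0],"gripper":1},
  {"linear":[0,-0.47,-0.46],"dr":[0,0,0],"gripper":1},
  {"linear":[0,-0.47,-0.46],"dr":[0,0,0],"gripper":1},
  {"linear":[0,-0.47,-0.46],"dr":[0,0,0],"gripper":1},
  {"linear":[0,-0.47,-0.46],"dr":[0,0,0],"gripper":1},
  {"linear":[0,-0.47,-0.46],"dr":[0,0,0],"gripper":1},
  {"linear":[0,-0.47,-0.46],"dr":[0,0,0],"gripper":1},
  {"linear":[0,-0.47,-0.46],"dr":[0,0,0],"gripper":1},
], force=20)

```text
time: 0.9
eef_pos: [0.369, -0.1583, 0.3037]
ee_rot: [0.694, 0.137, -0.694, 0.137]
wrist_force: [1.0, -0.2, 0.5]
width: 0.005
```

Request:
send_rows([
  {"linear":[0,-0.183,-0.18],"dr":[0,0,0],"gripper":1},
  {"linear":[0,-0.183,-0.18],"dr":[0,0,0],"gripper":1},
  {"linear":[0,-0.183,-0.18],"dr":[0,0,0],"gripper":1},
  {"linear":[0,-0.183,-0.18],"dr":[0,0,0],"gripper":1},
  {"linear":[0,-0.183,-0.18],"dr":[0,0,0],"gripper":1},
  {"linear":[0,-0.183,-0.18],"dr":[0,0,0],"gripper":1},
  {"linear":[0.05,-0.183,-0.18],"dr":[0,0,0],"gripper":1},
  {"linear":[0.09,-0.183,-0.18],"dr":[0,0,0],"gripper":1},
])

```text
time: 1.7
eef_pos: [0.4656, 0.0777, 0.2131]
ee_rot: [0.694, 0.138, -0.693, 0.139]
wrist_force: [-0.4, -0.4, -0.6]
width: -0.001
```

Run:
```python
from h import *
s=env.read_state();a=env.grab_frame("wrist");cv2.imwrite("pics/w1.png",a[...,::-1])
print(s['eef_pos'],s['wrist_force'],s['width'])
C=cam("wrist",s)
for p in([.494,0,.06],[.487,.022,.06],[.487,.022,.12]):print(proj(C,p).round(1))
```

```text
[0.46561203 0.0776735  0.2130534 ] [-0.43300421 -0.3603955  -0.58678598] -0.001117111612653715
[393.8 225.8]
[363.1 223.3]
[388.6 261.4]
```

View pics/w1.png

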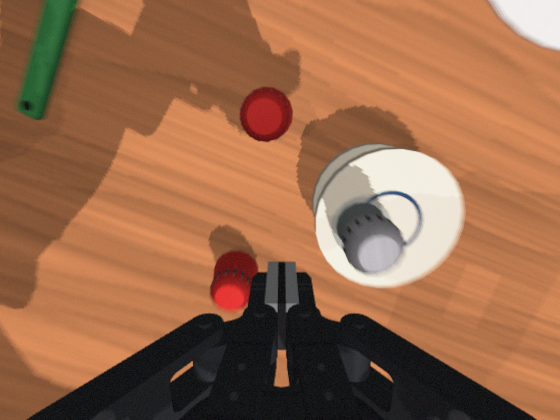

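```bash
cat >> h.py <<'E'
def measure(im,s,box=(300,475,140,295)):
    """RGB wrist image -> ring centre, plate centre in world (z=.06)"""
    C=cam("wrist",s);x0,x1,y0,y1=box
    hsv=cv2.cvtColor(im,cv2.COLOR_RGB2HSV).astype(int);M=np.zeros(hsv.shape[:2],bool);M[y0:y1,x0:x1]=1
    b=M&(hsv[...,0]>95)&(hsv[...,0]<125)&(hsv[...,1]>75)&(hsv[...,2]>60)
    q=np.argwhere(b)[:,::-1];P=np.array([ray(C,u,v,.06) for u,v in q])
    A=np.c_[2*P[:,:2],np.ones(len(P))];keep=np.ones(len(P),bool)
    for _ in range(5):
        c=np.linalg.lstsq(A[keep],(P[keep,:2]**2).sum(1),rcond=None)[0];r=np.sqrt(c[2]+c[0]**2+c[1]**2)
        e=abs(np.hypot(*(P[:,:2]-c[:2]).T)-r);keep=e<max(.0025,1.5*np.median(e))
    print("ring",c[:2].round(4),"r",r.round(4),"n",keep.sum())
    return C,c[:2]
E
python3 - <<'E'
from h import *
im=cv2.imread("pics/w1.png")[...,::-1].copy();s=env.read_state()
C,c=measure(im,s)
print("plate via centre px",ray(C,390,217,.06),"cap",ray(C,380,251,.12), "edges px",ray(C,380,287,.06),ray(C,463,208,.06))
print("tip px width m:",[ray(C,u,275,.14).round(4) for u in(250,313)], "d along tool y", Ro.from_quat(s['ee_rot']).as_matrix()[:,1])
cv2.imwrite("pics/w1c.png",cv2.resize(im[150:350,240:470,::-1],None,fx=3,fy=3,interpolation=2))
E
```

```text
ring [0.4899 0.0088] r 0.0213 n 110
plate via centre px [0.49296848 0.00937521 0.06      ] cap [0.4867066  0.03317024 0.12      ] edges px [ 0.43911726 -0.01167669  0.06      ] [ 0.51859732 -0.03466254  0.06      ]
tip px width m: [array([0.4583, 0.0945, 0.14  ]), array([0.4699, 0.0667, 0.14  ])] d along tool y [ 0.38221094 -0.92406119 -0.00507179]
```

View pics/w1c.png

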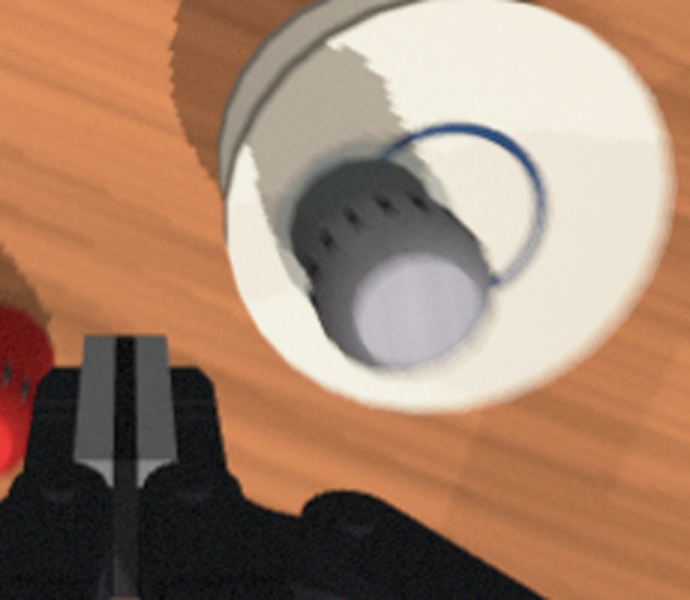

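Run:
```python
from h import *
from scipy.optimize import least_squares as L
s=env.read_state();C=cam("wrist",s);R=Ro.from_quat(s['ee_rot']).as_matrix()
f=lambda pts,z:np.array([ray(C,240+u/3,150+v/3,z)[:2] for u,v in pts])
def fit(P,r):
    o=L(lambda c:np.hypot(*(P-c).T)-r,P.mean(0));return o.x,np.abs(o.fun).max()
ring=f([(388,153),(420,133),(460,128),(500,144),(533,175),(544,210),(528,255),(495,281)],.06)
rim=f([(228,215),(260,290),(310,355),(370,395),(430,410),(500,402),(600,345),(655,260),(671,180),(650,105)],.06)
cap=f([(356,320),(380,362),(485,280),(420,253),(470,330)],.12)
out={}
for n,P,r in(("ring",ring,.0235),("rim",rim,.055),("cap",cap,.0135)):
    c,e=fit(P,r);print(n,c.round(4),e.round(4),"in tool yz",(R.T@(np.r_[c,.06]-s['eef_pos']))[1:].round(4))
print("tip proj",proj(C,np.array(s['eef_pos'])+R[:,0]*.0726))
for z in(-.011,.011):print("tip edges",proj(C,np.array(s['eef_pos'])+R@[.0726,0,z]))
```

```text
ring [0.4873 0.0088] 0.002 in tool yz [ 0.0743 -0.0007]
rim [0.4921 0.0086] 0.0058 in tool yz [ 0.0764 -0.005 ]
cap [0.4854 0.033 ] 0.0028 in tool yz [ 0.0512 -0.0082]
tip proj [284.06397763 277.51006108]
tip edges [284.11937005 257.97535688]
tip edges [284.0109758  296.20169615]
```

Wrist view: ring centre (394,219), cap (380,250), shut fingertips (282,262). The wrist and top cameras disagree by several mm in absolute position, but both put the shaker about 24 mm from centre along roughly tool −y. I'll descend outboard, where the gap is at least 15 mm, and refine up close.

Request:
send_rows([
  {"linear":[0.03,0,-0.002],"dr":[0,0,0],"gripper":1},
  {"linear":[0.055,0,-0.003],"dr":[0,0,0],"gripper":1},
  {"linear":[0.072,0,-0.003],"dr":[0,0,0],"gripper":1},
  {"linear":[0.074,0,-0.003],"dr":[0,0,0],"gripper":1},
  {"linear":[0.074,0,-0.003],"dr":[0,0,0],"gripper":1},
])

```text
time: 2.25
eef_pos: [0.4682, 0.0781, 0.1402]
ee_rot: [-0.693, -0.137, 0.694, -0.137]
wrist_force: [-0.2, -0.5, 0.2]
width: -0.003
```

Run:
```python
from h import *
s=env.read_state();a=env.grab_frame("wrist");b=env.grab_frame("top");d=env.grab_frame("scene")
print(s['eef_pos'],s['wrist_force'],s['width'])
w=cv2.resize(a[80:340,240:500,::-1],(520,520),interpolation=2)
t=cv2.resize(b[200:260,275:365,::-1],(270,180),interpolation=2)
e=cv2.resize(d[160:260,200:290,::-1],(270,300),interpolation=2)
cv2.imwrite("pics/w2.png",np.hstack([w,np.vstack([t,e,np.zeros((40,270,3),np.uint8)])]));cv2.imwrite("pics/w2f.png",a[...,::-1])
```

```text
[0.46821508 0.07806814 0.14023434] [-0.15757769 -0.48903044  0.22847373] -0.002846009553170141
```

View pics/w2.png

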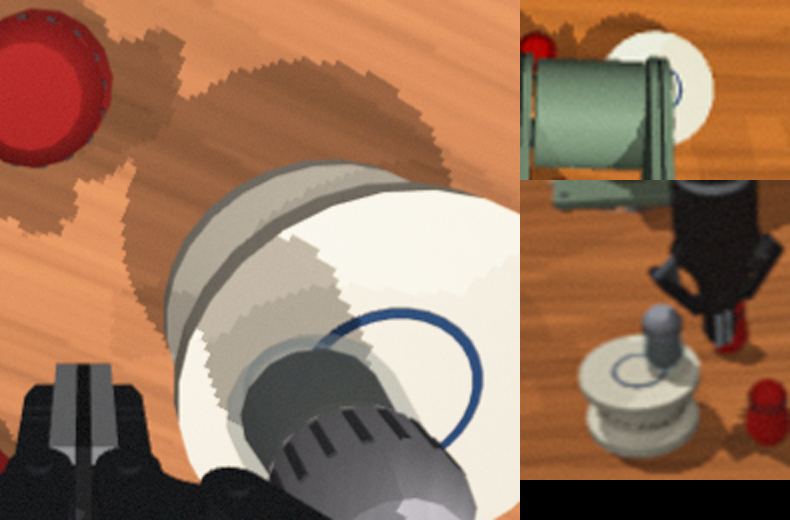

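Run:
```python
from h import *
from scipy.optimize import least_squares as L
s=env.read_state();C=cam("wrist",s);R=Ro.from_quat(s['ee_rot']).as_matrix()
def fit(pts,z,r):
  for du,dv in((0,0),(2.3,-4)):
    P=np.array([(R.T@(ray(C,240+u/2+du,80+v/2+dv,z)-s['eef_pos']))[1:] for u,v in pts])
    o=L(lambda c:np.hypot(*(P-c).T)-r,P.mean(0)+[.01,.01] );print(o.x.round(4),(o.fun*1e3).round(1))
print("ring");fit([(325,343),(360,320),(400,313),(440,322),(470,348),(479,380),(467,418),(443,444)],.06,.0235)
print("shaker");fit([(230,405),(232,380),(250,355),(275,342),(310,334),(345,342)],.074,.021)
print("rim");fit([(180,380),(195,320),(225,270),(290,220),(350,195),(420,188),(180,420),(192,475),(500,200)],.06,.055)
print("finger back y at z=.075", [(R.T@(ray(C,240+u/2,80+v/2,.075)-s['eef_pos'])).round(4) for u,v in((118,368),(150,390))],R.round(4).tolist())
```

```text
ring
[0.0807 0.0047] [ 0.5  0.4 -0.1 -0.4 -0.   0.3  0.3  0.2]
[0.0814 0.0025] [ 0.4  0.3 -0.2 -0.4 -0.   0.4  0.3  0. ]
shaker
[0.0542 0.0016] [-1.5  0.3  1.   0.3  0.  -1.1]
[ 0.0551 -0.0005] [-1.5  0.3  1.   0.4  0.  -1.1]
rim
[0.0786 0.0033] [-0.8 -0.1  0.7  0.1  0.1 -0.5 -0.6  1.4  0.6]
[0.0797 0.0012] [-0.8 -0.   0.8  0.2  0.1 -0.6 -0.7  1.1  0.4]
finger back y at z=.075 [array([ 0.0665,  0.007 , -0.011 ]), array([ 0.0665,  0.0149, -0.005 ])] [[0.0028, 0.3815, -0.9243], [-0.0001, -0.9243, -0.3815], [-1.0, 0.0012, -0.0026]]
```

The close view gives a clean fit (residuals about 1 mm): ring centre at tool (y .081, z .003), shaker at (.0545, .0005). It also shows the finger links flaring out in ±y, about 40 mm above the tips. Pushed with that face, they would hit the chrome top first. I'll lift, turn about 96° and push with the flat z side instead, once I've checked joint 6's room.

Run:
```python
from h import *
s=env.read_state();print(np.round(s['joints'],3))
R=Ro.from_quat(s['ee_rot']).as_matrix()
for n,v in(("ring",[.0726,.081,.0035]),("shaker",[.0726,.0548,.0005])):print(n,(R@v+s['eef_pos']).round(4))
```

```text
[-0.017  0.204  1.922 -0.     1.013  1.163]
ring [0.4972 0.0022 0.0689]
shaker [0.49   0.0275 0.0689]
```

Request:
send_rows([
  {"linear":[-0.04,-0.005,0],"dr":[0,0,0],"gripper":1},
  {"linear":[-0.05,-0.015,0],"dr":[0.12,0,0],"gripper":1},
  {"linear":[-0.05,-0.015,0],"dr":[0.25,0,0],"gripper":1},
])

```text
time: 2.7
eef_pos: [0.4646, 0.0932, 0.1938]
ee_rot: [0.708, 0.049, -0.703, 0.049]
wrist_force: [-0.5, -0.2, -0.2]
width: -0.0
```

Run:
```python
from h import *
s=env.read_state();print(np.round(s['joints'],3),s['eef_pos'])
```

```text
[0.015 0.114 1.896 0.    1.124 1.448] [0.46456794 0.09315644 0.19379298]
```

Request:
send_rows([
  {"linear":[0,0,0],"dr":[0.14,0,0],"gripper":1},
  {"linear":[0,0,0],"dr":[0.28,0,0],"gripper":1},
  {"linear":[0,0,0],"dr":[0.42,0,0],"gripper":1},
  {"linear":[0,0,0],"dr":[0.56,0,0],"gripper":1},
  {"linear":[0,0,0],"dr":[0.7,0,0],"gripper":1},
  {"linear":[0,0,0],"dr":[0.84,0,0],"gripper":1},
  {"linear":[0,0,0],"dr":[0.98,0,0],"gripper":1},
  {"linear":[0,0,0],"dr":[1.12,0,0],"gripper":1},
])

```text
time: 3.5
eef_pos: [0.4632, 0.0925, 0.1913]
ee_rot: [0.624, -0.334, -0.622, -0.334]
wrist_force: [-0.3, 0.3, 0.7]
width: 0.003
```

Request:
send_rows([
  {"linear":[0,0,0],"dr":[0.14,0,0],"gripper":1},
  {"linear":[0,0,0],"dr":[0.2,0,0],"gripper":1},
  {"linear":[0,0,0],"dr":[0.2,0,0],"gripper":1},
])

```text
time: 3.8
eef_pos: [0.4631, 0.0925, 0.1912]
ee_rot: [0.589, -0.392, -0.587, -0.393]
wrist_force: [0.4, -0.5, 0.8]
width: 0.001
```

Run:
```python
from h import *
s=env.read_state();print(np.round(s['joints'],3),s['eef_pos'])
R=Ro.from_quat(s['ee_rot']).as_matrix();print(R.round(3))
sh=np.array([.490,.0275]);ri=np.array([.4972,.0022]);d=(ri-sh)/np.linalg.norm(ri-sh)
for n,p in(("pre",sh-d*.050),("contact",sh-d*.032),("end",ri-d*.032)):print(n,(R.T@(np.r_[p,.139]-s['eef_pos'])).round(4))
a=env.grab_frame("wrist");cv2.imwrite("pics/w3.png",a[...,::-1])
```

```text
[ 0.014  0.117  1.898 -0.     1.123  2.762] [0.46312071 0.09248433 0.19117943]
[[ 0.002 -0.924 -0.383]
 [ 0.    -0.383  0.924]
 [-1.    -0.002 -0.001]]
pre [ 0.0522 -0.0056 -0.0206]
contact [ 0.0522 -0.0035 -0.0385]
end [ 0.0522 -0.0005 -0.0646]
```

View pics/w3.png

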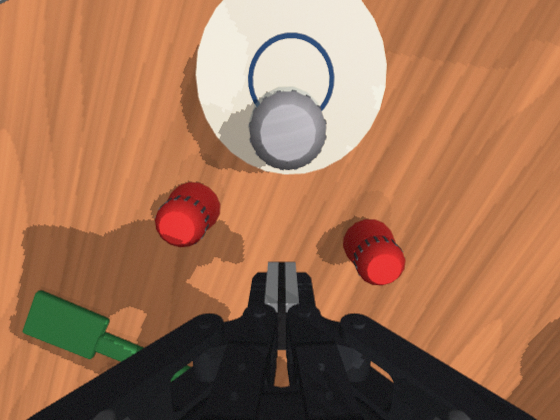

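The view is clear: ring centre (291,77), cap (288,130), fingertips (282,262), and both red look-alikes well to the sides. I'll move in to the pre-contact point and descend.

Request:
send_rows([
  {"linear":[0.025,-0.005,-0.01],"dr":[0,0,0],"gripper":1},
  {"linear":[0.045,-0.0055,-0.018],"dr":[0,0,0],"gripper":1},
  {"linear":[0.0525,-0.0055,-0.02],"dr":[0,0,0],"gripper":1},
  {"linear":[0.0525,-0.005,-0.025],"dr":[0,0,0],"gripper":1},
  {"linear":[0.0525,-0.0045,-0.03],"dr":[0,0,0],"gripper":1},
  {"linear":[0.0525,-0.004,-0.034],"dr":[0,0,0],"gripper":1},
  {"linear":[0.0525,-0.0035,-0.037],"dr":[0,0,0],"gripper":1},
  {"linear":[0.0525,-0.0035,-0.039],"dr":[0,0,0],"gripper":1},
])

```text
time: 4.65
eef_pos: [0.4811, 0.0575, 0.1381]
ee_rot: [0.588, -0.393, -0.587, -0.393]
wrist_force: [-0.3, 0.2, 0.3]
width: 0.0
```

Request:
send_rows([
  {"linear":[0,0,-0.002],"dr":[0,0,0],"gripper":1},
  {"linear":[0,0.0005,-0.004],"dr":[0,0,0],"gripper":1},
  {"linear":[0,0.0005,-0.006],"dr":[0,0,0],"gripper":1},
  {"linear":[0,0.001,-0.008],"dr":[0,0,0],"gripper":1},
  {"linear":[0,0.001,-0.01],"dr":[0,0,0],"gripper":1},
  {"linear":[0,0.0015,-0.012],"dr":[0,0,0],"gripper":1},
  {"linear":[0,0.0015,-0.014],"dr":[0,0,0],"gripper":1},
  {"linear":[0,0.0015,-0.014],"dr":[0,0,0],"gripper":1},
])

```text
time: 5.45
eef_pos: [0.4847, 0.044, 0.1374]
ee_rot: [0.588, -0.393, -0.588, -0.393]
wrist_force: [0.4, 0.7, -0.3]
width: 0.0
```

Run:
```python
from h import *
s=env.read_state();print(s['eef_pos'],s['wrist_force'])
a=env.grab_frame("wrist");cv2.imwrite("pics/w4.png",a[...,::-1])
d=env.grab_frame("scene")[160:270,190:300,::-1]
cv2.imwrite("pics/w4b.png",np.hstack([cv2.resize(a[60:340,170:410,::-1],(480,560),interpolation=2),cv2.resize(d,(320,560),interpolation=2)]))
R=Ro.from_quat(s['ee_rot']).as_matrix();print((R.T@(np.array([.4883,.0328,.139])-s['eef_pos'])).round(4))
```

```text
[0.48473311 0.04395217 0.13735673] [ 0.37106621  0.69424627 -0.28242161]
[-0.0016  0.001  -0.0117]
```

View pics/w4b.png

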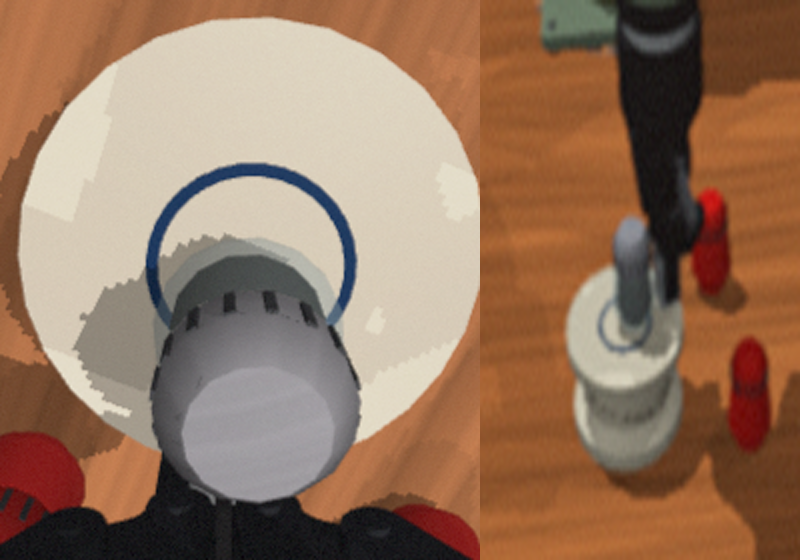

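```bash
cat >> h.py <<'E'
from scipy.optimize import least_squares as L
def fits(s,pts,z,r,f,o,guess=None):
    C=cam("wrist",s);R=Ro.from_quat(s['ee_rot']).as_matrix()
    P=np.array([(R.T@(ray(C,o[0]+u/f,o[1]+v/f,z)-s['eef_pos']))[1:] for u,v in pts])
    q=L(lambda c:np.hypot(*(P-c).T)-r,P.mean(0)+[0,.01]);print(q.x.round(4),(q.fun*1e3).round(1));return q.x
E
python3 - <<'E'
from h import *
s=env.read_state();k=(2,(170,60))
a=fits(s,[(252,170),(187,203),(154,250),(154,280),(320,196),(350,250),(348,285)],.06,.0235,*k)
b=fits(s,[(250,239),(205,252),(175,280),(300,252),(330,280),(342,310),(156,315)],.074,.021,*k)
c=fits(s,[(182,430),(210,380),(260,367),(310,382),(334,430),(250,495),(200,475)],.12,.0155,*k)
print(a-b,a-c)
E
```

```text
[ 0.0066 -0.0397] [ 0.5 -1.   0.4  0.2  0.1  0.1 -0.2]
[ 0.0057 -0.0298] [ 0.2 -0.1 -0.5  0.1 -0.  -0.2  0.3]
[ 0.0071 -0.0288] [-1.2 -0.6 -1.8 -3.1 -5.5 -5.9 -3.1]
[ 0.00096132 -0.009932  ] [-0.00048023 -0.01091432]
```

10 mm remain straight ahead; finish the push, then back off the same way.

Request:
send_rows([
  {"linear":[0,0,-0.002],"dr":[0,0,0],"gripper":1},
  {"linear":[0,0,-0.004],"dr":[0,0,0],"gripper":1},
  {"linear":[0,0.0005,-0.006],"dr":[0,0,0],"gripper":1},
  {"linear":[0,0.0005,-0.008],"dr":[0,0,0],"gripper":1},
  {"linear":[0,0.0005,-0.009],"dr":[0,0,0],"gripper":1},
  {"linear":[0,0.0005,-0.01],"dr":[0,0,0],"gripper":1},
  {"linear":[0,0.0005,-0.01],"dr":[0,0,0],"gripper":1},
])

```text
time: 6.25
eef_pos: [0.4881, 0.0347, 0.1374]
ee_rot: [0.588, -0.393, -0.588, -0.393]
wrist_force: [0.8, -0.3, -0.3]
width: 0.001
```

Request:
send_rows([
  {"linear":[0,0,0.005],"dr":[0,0,0],"gripper":1},
  {"linear":[0,0,0.015],"dr":[0,0,0],"gripper":1},
  {"linear":[0,0,0.03],"dr":[0,0,0],"gripper":1},
  {"linear":[-0.02,0,0.04],"dr":[0,0,0],"gripper":1},
  {"linear":[-0.05,0,0.045],"dr":[0,0,0],"gripper":1},
  {"linear":[-0.06,0,0.045],"dr":[0,0,0],"gripper":1},
  {"linear":[-0.06,0,0.045],"dr":[0,0,0],"gripper":1},
])

```text
time: 6.95
eef_pos: [0.4719, 0.0771, 0.1992]
ee_rot: [0.59, -0.392, -0.587, -0.393]
wrist_force: [0.2, 0.4, -1.1]
width: -0.001
```

Run:
```python
from h import *
s=env.read_state();print(s['eef_pos'],s['wrist_force'])
a=env.grab_frame("wrist");d=env.grab_frame("scene")[160:270,190:300,::-1]
cv2.imwrite("pics/w5b.png",np.hstack([cv2.resize(a[0:200,180:400,::-1],(528,480),interpolation=2),cv2.resize(d,(270,480),interpolation=2)]))
```

```text
[0.47187018 0.07712617 0.19919349] [ 0.16438546  0.41482939 -1.06457548]
```

View pics/w5b.png

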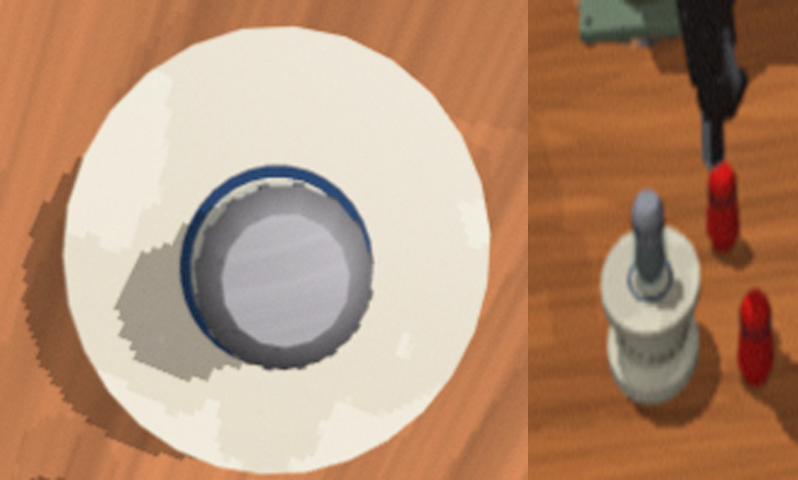

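Run:
```python
from h import *
s=env.read_state();k=(2.4,(180,0))
a=fits(s,[(276,171),(220,195),(187,260),(202,325),(335,193),(366,240)],.06,.0235,*k)
r=fits(s,[(64,250),(490,250),(275,28),(285,472),(140,90),(440,120),(430,400),(110,390)],.06,.055,*k)
b=fits(s,[(196,275),(373,275),(285,185),(285,369),(222,215),(350,215),(350,340),(222,340)],.112,.0175,*k)
print((a-b).round(4),(r-b).round(4))
im=env.grab_frame("top")
cv2.imwrite("pics/top_end.png",im[...,::-1])
st=cv2.imread("pics/top.png").astype(int)
def seg(x,f):
    h=cv2.cvtColor(x.astype(np.uint8),cv2.COLOR_BGR2HSV);return h
C=cam("top");
for n,x in(("before",st),("after",im[...,::-1])):
    h=cv2.cvtColor(x.astype(np.uint8),cv2.COLOR_BGR2HSV).astype(int)
    m={'green':(h[...,0]>50)&(h[...,0]<75)&(h[...,1]>150),'grey':(h[...,1]<90)&(h[...,2]>110)}
    for nm,(y0,y1,x0,x1) in dict(green=(170,250,205,245),grey=(95,180,295,380),greyB=(175,235,390,450)).items():
        q=np.argwhere(m[nm[:5] if nm=='green' else 'grey'][y0:y1,x0:x1]);print(n,nm,len(q),q.mean(0).round(2))
```

```text
[ 0.0085 -0.0753] [ 0.3 -0.1 -0.1  0.2 -0.1  0.1]
[ 0.008  -0.0751] [-0.9 -0.3 -0.3 -1.6 -1.8 -2.2 -1.4 -1.5]
[ 0.0077 -0.0755] [-0.3 -0.6 -0.4 -0.6 -0.6 -0.7 -0.3 -0.8]
[0.0008 0.0002] [0.0003 0.0004]
before green 639 [32.6  17.87]
before grey 4064 [43.36 42.39]
before greyB 1409 [29.02 29.26]
after green 631 [32.54 17.94]
after grey 4066 [43.36 42.4 ]
after greyB 1413 [29.05 29.28]
```

```bash
python3 -c "
from rig import env
print(env.close_job())"
```

```text
the job is handed in; nothing more can be done
None
```

The shaker now stands in the middle of the blue ring, and I have handed the job in; no verdict was reported. I pushed it about 26 mm in one slow, straight slide with the flat side of the shut fingers, low on its glass. I then backed the arm off and raised it clear.

- **Shaker position:** the last wrist view puts its axis about 1 mm from the ring centre and about 0.5 mm from the pedestal rim's centre (limit 8 mm). It looks upright.
- **Bystanders:** before/after top views show the scraper, peel and bowl moved by less than 0.1 px. I did not measure the rack or pedestal separately, but the arm stayed well away from the rack and the wrist force stayed around 1 N in every reading.
- **Time:** about 7 s used of the 45 s.
- **Disagreement between cameras:** early on, the top, scene and wrist views put the shaker and pedestal up to about 1 cm apart in absolute position. I relied on close wrist views for the relative distances instead; those ring and shaker fits agreed to about 1–1.5 mm. One poor fit of the cap during the push (up to 6 mm off) was not used.

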